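# Set out a sanding job on the saw table

## Task

Set out the sanding job: lay the flat plywood piece centred on the black rubber mat, running the long way of the mat, put the pine block on the middle of it, and lay the sanding block centred on top of the pine block, lengthwise in line with the plywood. Put the screw box flat inside the wooden tray, and stand the tape measure upright on the worktop midway between the mat and the tray, on the line joining their centres. Leave the roll of masking tape and the small red clamp where they lie.

Things in the scene. Friction and masses are not known exactly. Their poses are not given: they have to be found in the camera images.
- mat: Fixed target: thin black rubber mat lying on the worktop, 120 x 190 x 4 mm, a small brass eyelet in each corner. Origin: centre of its underside; y is its long way, z up; its top is 4 mm above the origin. It and the tray lie end to end, 330 mm between centres, the tray's centre lying on the mat's own y axis, at either end (mat on the left and tray on the right, or the other way round).
- tray: Fixed target: shallow wooden tray, 110 x 150 mm outside, 98 x 138 mm inside; floor 4 mm thick, low lip all round whose top is 10 mm above the worktop. Origin: centre of its underside; y is its long way, z up. Its yaw may differ a little from the mat's.
- ply_piece: Loose flat rectangular piece of brown plywood, 55 (x) x 140 (y) x 18 mm high, 0.1 kg. Origin: centre of its underside; y is its long way.
- pine_block: Loose chunky pine block, 70 (x) x 75 (y) x 45 mm high, 0.12 kg. Origin: centre of its underside. To be gripped across its 70 mm.
- sanding_block: Loose wooden sanding block with a thin red-brown sanding sole beneath, 62 (x) x 112 (y) x 30 mm high. Origin: centre of its underside; y is its long way.
- screw_box: Loose small open cardboard box with screws in it, 65 (x) x 90 (y) x 35 mm high; it is rigid, its walls 2 mm thick. The long walls' outer faces are at x = -32 and +28 mm. Origin: at its underside, midway along y; y is its long way.
- tape_measure: Loose yellow and black tape measure standing on edge, 38 (x) x 80 (y) x 66 mm high; the case to grip is 34 mm thick across x, and reaches from y = -28 to +40 mm, a low blade hook sticking out beyond at -y. Origin: centre of its underside; z up when it stands.
- masking_tape: Bystander, loose: pale yellow roll of masking tape lying flat, 104 mm across, 25 mm high, behind the gap between mat and tray. Leave it. Origin: centre of its underside.
- small_clamp: Bystander, loose: small red C clamp lying flat at the right (not the other red clamp, farther off), 135 x 74 x 16 mm. Leave it. Origin: middle of its underside.

How it is judged:
At the end, for the whole second after the job is handed in: Ply on mat (15 mm, 0.2 rad), pine block on ply (15 mm), sanding block on pine block (15 mm, 0.25 rad to the ply), all flat; screw box flat on the tray floor inside the lip; tape measure upright on the worktop at the midpoint of mat and tray centres (15 mm); all released, at rest (horizontal distance between ply_piece and mat below 0.015 m and angle between the y axis of ply_piece and the y axis of mat, either way round below 0.2 rad and z of ply_piece in the frame of mat between 0 and 0.008 m and angle between each of ply_piece, pine_block, sanding_block, tape_measure's own z axis and vertical below 0.06 rad and horizontal distance between pine_block and ply_piece below 0.015 m and z of pine_block in the frame of ply_piece between 0.014 and 0.022 m and horizontal distance between sanding_block and pine_block below 0.015 m and z of sanding_block in the frame of pine_block between 0.041 and 0.049 m and angle between the y axis of sanding_block and the y axis of ply_piece, either way round below 0.25 rad and x of screw_box in the frame of tray between -0.022 and 0.022 m and y of screw_box in the frame of tray between -0.03 and 0.03 m and z of screw_box in the frame of tray between 0.001 and 0.007 m and angle between screw_box's own z axis and vertical below 0.04 rad and x of tape_measure in the frame of mat between -0.015 and 0.015 m and horizontal distance between tape_measure and mat between 0.15 and 0.18 m and horizontal distance between tape_measure and tray between 0.15 and 0.18 m and height (world z) of tape_measure below 0.004 m and linear speed of each of ply_piece, pine_block, sanding_block, screw_box, tape_measure below 0.02 m/s); the robot touches nothing.
It fails at once if the roll of masking tape is moved by more than 30 mm (distance of masking_tape from where it was at the start of the episode above 0.03 m).
It fails at once if the small red clamp is moved by more than 30 mm (distance of small_clamp from where it was at the start of the episode above 0.03 m).
It also fails if it takes over 115 s, if anything falls off the work surface, if the arm or the gripper's body presses on something with over 40 N, if the wrist force passes 120 N, or if a joint passes its speed limit or range.

## Robot

A 6-joint arm with a two-finger parallel gripper is mounted at the origin on the work surface; the furniture and walls round the work are solid. World frame = base frame: x ahead of the robot, y to its left, z up, the work surface at z = 0. Lengths are in m, angles in rad, forces in N, time in s.
With the tool pointing down it reaches from about 0.425 to 0.95 m from the base axis. Payload 14.7 kg.
Tool frame: the origin (TCP) lies at the very end of the fingers, on their centre line; the grasp point (between the pads) lies 19 mm behind it; z points along the fingers, y is the line along which they close (so a half turn about z gives the same grasp; the last joint's range is limited). The gripper opens to 85 mm and grips with 20 to 120 N. Pads are 22 mm wide; open, the fingers measure 114 mm over their backs; the gripper's body (76 mm by 85 mm) begins 54 mm behind the grasp point. The pads swing forward as they close: fully open they stand 13 mm farther back than shut.
Start: joints at [0.7, 0.48, 1.596, -0, 1.065, -0.047], TCP at [0.477, 0.442, 0.231] pointing down, gripper open.
Joint ranges: [-2.75, 2.75], [-0.82, 2.05], [0.23, 2.67], [-1.56, 4.7], [0.09, 2.69], [-2.92, 2.92]. Speed limits (rad/s): [1.89, 1.89, 2.39, 3.01, 3.01, 3.01].

## Interface

Orientations are given as a 3x3 rotation matrix whose columns are the frame's x, y, z axes.
In Python, from plant import get_obs, get_image, close_job gives the robot as it stands. The module is installed in compiled form; this text tells all that it offers.
- The arm moves only by the tool servo_tool, never from a script. Its argument "rows" is a list that holds one entry, the list of rows, each a list of 4 numbers: the shift along the tool's x, y, z in cm, then the turn about the tool's z in rad. A call has 1 to 20 rows; each row is the pose to reach, as a shift and turn from the pose commanded when the call began, along the tool's axes at that moment; what a row does not reach only later rows make up. A row lasts 1/8 s, in which the tool goes at most 62.5 mm and 10.7 degrees, less where a joint would pass 70% of its speed; a pose out of reach is approached as far as the arm can. A call with a gripper value outside its range is refused whole. "hand" is the finger opening in cm, from 0 to 8.54, set as the call begins (left out, the last holds). The fingers move at their own pace and stop on an object; "squeeze" is the grip in N (left out, the last holds). Time passes only in rows, so rows that repeat a pose let the fingers close. It gives the time, the measured TCP pose, the force, the opening and the grip force at its end, in the units of the state.
- get_obs(): the state, without advancing time (a new reading comes with each control period).
- get_image(name): name is "side" or "top"; returns a dict with "pixels" (480x640x3 uint8, red, green, blue), "camera_matrix" (3x3 intrinsics, pixels), "k1" (the pictures are not rectified: a ray, as slopes to the right and down, at radius r is drawn at 1 + k1 r^2 times it, then the intrinsics apply), "R" (3x3) and "t" (3): a world point X has camera coordinates R X + t. Camera axes: x right, y down, z forward; pixel columns grow to the right and rows downward; lengths in m; the calibration is good to about 2 mm. A picture is of the moment at which its call begins. There is no depth.
- close_job(): hands the job in; it is judged then, once.
The state is a dict: "time": time; "joints": joint angles; "joint_velocities": joint speeds; "joint_torque": joint torques, N m; "tool_pos": TCP position; "eef_rot": TCP orientation; "force": force on the tool from outside, world axes, zero at the start; "moment": the same for the moment, N m; "opening": finger opening in m; "grasp_force": force on a finger pad.
Only numpy, scipy, OpenCV 4.12 (cv2) and the standard library are available. Lean on these libraries where they do the work, as an engineer would, in place of code of your own. Each camera call takes 0.05 s, during which the arm holds its last target. There are 200 camera calls.

## Working session

There is one attempt and no reset: what is moved stays moved. The work goes in short steps, Python scripts to look and compute and a tool call to move; the robot and the scene stay as the last step left them, time stands still between calls to the robot, and variables do not carry over. Pictures are saved under pics/ and viewed, at most 14 in all, crops included, and the job is handed in when it is done.

Besides the shell and the picture viewer there is one more tool, called as name(argument=value, ...) on one line, values as JSON. servo_tool: Moves the arm, as the interface text tells. Its arguments: {"type":"object","properties":{"rows":{"type":"array","items":{"type":"array","items":{"type":"array","items":{"type":"number"}}}},"hand":{"type":"number"},"squeeze":{"type":"number"}},"required":["rows"]}

```bash
mkdir -p pics
cat > h.py <<'E'
import numpy as np, cv2
from plant import get_obs, get_image
def grab(n,f=None):
    d=get_image(n)
    if f: cv2.imwrite('pics/'+f,cv2.cvtColor(d['pixels'],cv2.COLOR_RGB2BGR))
    return d
def ray(d,uv):
    K=np.array(d['camera_matrix']);R=np.array(d['R']);t=np.array(d['t'])
    uv=np.atleast_2d(np.array(uv,float)); m=np.c_[(uv[:,0]-K[0,2])/K[0,0],(uv[:,1]-K[1,2])/K[1,1]]
    # undistort by iteration
    s=m.copy()
    for _ in range(30): s=m/(1+d['k1']*(s**2).sum(1,keepdims=True))
    return -R.T@t, np.c_[s,np.ones(len(s))]@R
def onplane(d,uv,z):
    c,r=ray(d,uv); return c+r*((z-c[2])/r[:,2])[:,None]
def proj(d,X):
    K=np.array(d['camera_matrix']);c=np.atleast_2d(X)@np.array(d['R']).T+np.array(d['t'])
    s=c[:,:2]/c[:,2:]; s=s*(1+d['k1']*(s**2).sum(1,keepdims=True))
    return s@K[:2,:2].T+K[:2,2]
E
python3 - <<'E'
from h import *
for n in('top','side'):
    d=grab(n,n+'0.png'); np.set_printoptions(precision=3,suppress=True)
    print(n,d['camera_matrix'],d['k1'],ray(d,[[320,240]]),np.array(d['R']))
    for x in (.4,.6,.8): print(proj(d,[[x,y,0] for y in(-.4,0,.4)]).round().tolist())
o=get_obs();print(o['tool_pos'],np.array(o['eef_rot']))
E
```

```text
top [[443.068   0.    327.57 ]
 [  0.    443.068 235.401]
 [  0.      0.      1.   ]] -0.036293215131771084 (array([0.521, 0.02 , 1.083]), array([[ 0.073,  0.016, -0.997]])) [[ 0.012 -1.     0.002]
 [-0.996 -0.013 -0.083]
 [ 0.083 -0.001 -0.997]]
[[499.0, 324.0], [334.0, 323.0], [170.0, 320.0]]
[[497.0, 242.0], [335.0, 240.0], [173.0, 238.0]]
[[496.0, 162.0], [336.0, 160.0], [176.0, 158.0]]
side [[598.502   0.    319.475]
 [  0.    598.502 236.232]
 [  0.      0.      1.   ]] -0.11025344201720629 (array([-0.017, -1.183,  0.914]), array([[ 0.377,  0.741, -0.556]])) [[ 0.885 -0.466 -0.023]
 [-0.274 -0.479 -0.834]
 [ 0.378  0.744 -0.551]]
[[331.0, 367.0], [257.0, 268.0], [207.0, 201.0]]
[[411.0, 335.0], [325.0, 246.0], [266.0, 185.0]]
[[480.0, 306.0], [387.0, 226.0], [321.0, 170.0]]
[0.477 0.441 0.231] [[-0.679  0.734 -0.001]
 [ 0.734  0.679 -0.001]
 [ 0.    -0.001 -1.   ]]
```

View pics/top0.png

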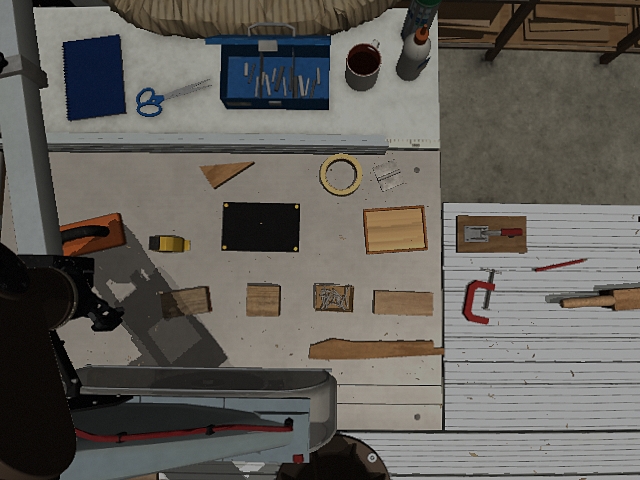

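View pics/side0.png

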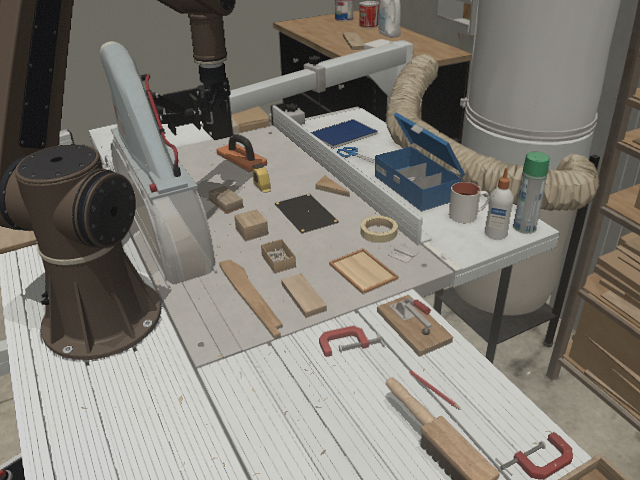

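The top view shows the mat at (260,227), tray (395,229), ply (403,303), screw box (333,297), pine (263,299), sanding block (186,302, in shadow) and tape measure (170,243). The masking tape is at (340,174) and the clamp at (480,297). The side view agrees.

```bash
cat > m.py <<'E'
from h import *
d=grab('top'); p=d['pixels']
hsv=cv2.cvtColor(p,cv2.COLOR_RGB2HSV)
S=hsv[...,1]; V=hsv[...,2]
dark=((V<50)*255).astype(np.uint8)
rg=(p[...,0].astype(int)-p[...,2])
rel=(rg/np.maximum(p.max(2),1)*255)
wood=((rel>52)*255).astype(np.uint8)
names={'mat':(260,227,0.004,dark,50,32),'tray':(395,229,.010,wood,42,34),'ply':(403,303,.018,wood,38,22),'box':(333,297,.035,wood,27,24),'pine':(263,299,.045,wood,24,24),'sand':(186,302,.030,wood,34,24),'tape':(170,243,.066,wood,30,20)}
vis=cv2.cvtColor(p,cv2.COLOR_RGB2BGR)
vis=cv2.resize(vis[180:340,140:460],None,fx=2.5,fy=2.5,interpolation=cv2.INTER_CUBIC)
for n,(u,v,h,m,a,b) in names.items():
    w=np.zeros_like(m); w[v-b:v+b,u-a:u+a]=m[v-b:v+b,u-a:u+a]
    w=cv2.morphologyEx(w,cv2.MORPH_CLOSE,np.ones((5,5)))
    cs,_=cv2.findContours(w,cv2.RETR_EXTERNAL,cv2.CHAIN_APPROX_NONE)
    if not cs: print(n,'none');continue
    c=max(cs,key=cv2.contourArea)
    # contour on two planes, min rect at each
    out=[]
    for z in (h,0):
        X=onplane(d,c[:,0,:],z)[:,:2]
        (cx,cy),(sx,sy),ang=cv2.minAreaRect((X*1000).astype(np.float32))
        if sx>sy: ang+=90; sx,sy=sy,sx   # ang+90 = long-axis direction
        yaw=(ang+90)%180
        out+=[round(cx),round(cy),round(sx),round(sy),round(yaw,1)]
    print(n,'z=h',out[:5],'z=0',out[5:])
    b4=cv2.boxPoints(cv2.minAreaRect(c[:,0,:].astype(np.float32)))
    cv2.polylines(vis,[((b4-[140,180]+.5)*2.5).astype(np.int32)],True,(0,255,0),1)
cv2.imwrite('pics/vis.png',vis)
E
python3 m.py
```

```text
mat z=h [631, 184, 120, 188, 89.5] z=0 [631, 184, 120, 189, 89.5]
tray z=h [628, -150, 110, 160, 94.6] z=0 [629, -152, 111, 162, 94.6]
ply z=h [454, -163, 63, 141, 88.8] z=0 [453, -166, 64, 143, 88.8]
box z=h [460, 2, 62, 91, 88.3] z=0 [458, 1, 64, 94, 88.3]
pine z=h [458, 167, 79, 81, 0.8] z=0 [456, 174, 83, 84, 0.8]
sand z=h [448, 358, 65, 127, 98.6] z=0 [446, 367, 67, 130, 98.6]
tape z=h [581, 382, 37, 88, 90.7] z=0 [585, 406, 39, 94, 90.7]
```

View pics/vis.png

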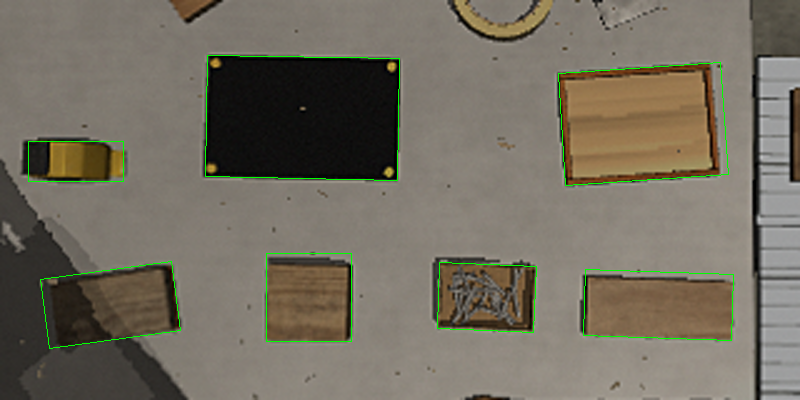

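The overlay fits the mat well. The other boxes include side faces or shadow, so I refine those with the corners of the top faces read off this picture.

Run:
```python
from h import *
d=grab('top'); np.set_printoptions(precision=4,suppress=True)
T={'mat':(.004,[(206,55),(399,59),(398,180),(205,177)]),'tray':(.01,[(558,73),(711,64),(720,174),(566,186)]),
'ply':(.018,[(584,276),(733,283),(732,340),(583,335)]),'pine':(.045,[(267,263),(346,263),(346,341),(267,341)]),
'box':(.035,[(438,261),(535,266),(532,330),(437,326)]),'sand':(.03,[(44,281),(165,266),(176,329),(50,347)]),
'tape':(.066,[(30,141),(110,141),(110,180),(30,180)])}
for n,(h,c) in T.items():
    X=onplane(d,np.array(c)/2.5+[139.7,179.7],h)[:,:2]
    e=(X[0]+X[3]-X[1]-X[2])/2; f=(X[0]+X[1]-X[2]-X[3])/2
    print(n,X.mean(0),'long',np.linalg.norm(e).round(4),'short',np.linalg.norm(f).round(4),'yaw',(np.arctan2(e[1],e[0])-np.pi/2).round(3))
s=grab('side');p=s['pixels'].astype(int)
m=(p[...,0]-p[...,2]>70)&(p[...,1]-p[...,2]>45); m[:160]=0;m[200:]=0;m[:,:240]=0;m[:,285:]=0
v,u=np.nonzero(m);print('side yellow',u.min(),u.max(),v.min(),v.max(),u.mean(),v.mean())
x,y=.581,.385
print(proj(s,[[x+a,y+b,z] for a in(-.017,.017) for b in(-.028,.02) for z in (0,.066)]).round(1).tolist())
h=onplane(d,[[124/2.5+139.7,160/2.5+179.7]],.012);print('hook',h)
```

```text
mat [0.6302 0.1837] long 0.1895 short 0.1197 yaw -0.006
tray [ 0.6273 -0.1457] long 0.1504 short 0.1094 yaw 0.081
ply [ 0.4498 -0.1629] long 0.1427 short 0.055 yaw -0.029
pine [0.4537 0.1689] long 0.0736 short 0.072 yaw 0.014
box [0.461  0.0023] long 0.0903 short 0.0602 yaw -0.034
sand [0.4464 0.3585] long 0.1184 short 0.0613 yaw 0.147
tape [0.5813 0.388 ] long 0.0746 short 0.0361 yaw 0.013
side yellow 254 270 167 191 262.69142857142856 176.54857142857142
[[261.2, 193.3], [259.6, 174.6], [255.3, 186.9], [253.6, 168.4], [271.1, 190.7], [269.7, 172.0], [265.0, 184.4], [263.6, 165.9]]
hook [[0.5857 0.3546 0.012 ]]
```

servo_tool(rows=[[[0,0,-5,0.19],[0,0,-8,0.37],[0,0,-8,0.56],[0,0,-8,0.745],[0,0,-8,0.745],[0,0,-8,0.745]]], hand=7.5, squeeze=40)

```text
time: 1.0
tool_pos: [0.4768, 0.4416, 0.3111]
eef_rot: [[-0.007, 1.0, -0.0], [1.0, 0.007, -0.0], [-0.0, -0.0, -1.0]]
force: [0.2, 0.0, 0.1]
opening: 0.0752
grasp_force: 0.0
```

servo_tool(rows=[[[-6,-0.3,0,0.036],[-12,-0.6,0,0.036],[-18,-1,0,0.036],[-24,-1.2,0,0.036],[-30,-1.5,0,0.036],[-36,-1.8,0,0.036],[-42,-2.1,0,0.036],[-48,-2.5,0,0.036],[-54,-2.8,3,0.036],[-59,-3.1,8,0.036],[-60.5,-3.1,14,0.036],[-60.5,-3.1,20,0.036],[-60.5,-3.1,24,0.036],[-60.5,-3.1,24,0.036]]])

```text
time: 2.75
tool_pos: [0.4449, -0.1626, 0.0689]
eef_rot: [[0.032, 0.999, -0.006], [0.999, -0.032, 0.003], [0.002, -0.006, -1.0]]
force: [0.5, 0.6, 0.3]
opening: 0.0749
grasp_force: 0.0
```

servo_tool(rows=[[[0,0,2.5,0],[0,0,5,0],[0,0,6.5,0],[0,0,7.0,0],[0,0,7.0,0]]])

```text
time: 3.38
tool_pos: [0.4475, -0.1635, 0.0019]
eef_rot: [[0.033, 0.999, 0.001], [0.999, -0.033, -0.0], [-0.0, 0.001, -1.0]]
force: [-0.7, -0.1, 0.2]
opening: 0.0749
grasp_force: 0.0
```

servo_tool(rows=[[[0,0,0,0],[0,0,0,0],[0,0,0,0],[0,0,0,0]]], hand=4.5)

```text
time: 3.88
tool_pos: [0.4476, -0.1636, 0.0022]
eef_rot: [[0.034, 0.999, 0.001], [0.999, -0.034, -0.001], [-0.0, 0.001, -1.0]]
force: [0.1, 1.1, 9.4]
opening: 0.054
grasp_force: 40.3
```

servo_tool(rows=[[[0,0,-3,0],[0,0,-7,0],[2,1,-10,0],[6,3,-10,0],[10,5,-10,0],[14,7,-10,-0.01],[18,9,-10,-0.02],[22,11,-10,-0.028],[26,13,-10,-0.028],[30,15,-10,-0.028],[33,16.3,-10,-0.028],[35.3,17.1,-8,-0.028],[35.3,17.1,-5,-0.028],[35.3,17.1,-3,-0.028],[35.3,17.1,-3,-0.028],[35.3,17.1,-3,-0.028]]])

```text
time: 5.88
tool_pos: [0.6305, 0.1834, 0.0322]
eef_rot: [[0.006, 1.0, 0.001], [1.0, -0.006, 0.0], [0.0, 0.001, -1.0]]
force: [0.2, -0.5, -0.4]
opening: 0.0538
grasp_force: 44.6
```

servo_tool(rows=[[[0,0,1.2,0],[0,0,2.0,0],[0,0,2.5,0],[0,0,2.5,0]]])

```text
time: 6.38
tool_pos: [0.6299, 0.1835, 0.006]
eef_rot: [[0.006, 1.0, -0.0], [1.0, -0.006, -0.0], [-0.0, -0.0, -1.0]]
force: [0.2, 0.5, -0.8]
opening: 0.054
grasp_force: 45.5
```

servo_tool(rows=[[[0,0,0,0],[0,0,0,0],[0,0,0,0],[0,0,-3,0],[0,0,-8,0],[-1,-7,-12,0],[-1,-13,-12,0],[-1.5,-17.7,-12,-0.02],[-1.5,-17.7,-11,-0.02],[-1.5,-17.7,-8,-0.02],[-1.5,-17.7,-8,-0.02],[-1.5,-17.7,-8,-0.02],[-1.5,-17.7,-8,-0.02]]], hand=8.5)

```text
time: 8.0
tool_pos: [0.4537, 0.1698, 0.087]
eef_rot: [[-0.014, 1.0, 0.001], [1.0, 0.014, 0.0], [0.0, 0.001, -1.0]]
force: [0.0, -1.1, -0.2]
opening: 0.0849
grasp_force: 0.0
```

Run:
```python
from h import *
d=grab('top'); v=cv2.cvtColor(d['pixels'],cv2.COLOR_RGB2BGR)[180:340,140:460]
cv2.imwrite('pics/a1.png',cv2.resize(v,None,fx=2.5,fy=2.5,interpolation=cv2.INTER_CUBIC))
```

```text
(no output)
```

View pics/a1.png

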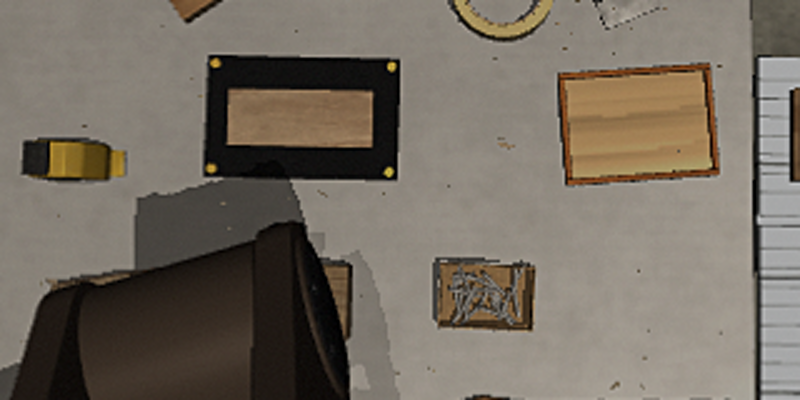

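The ply lies at (300,118) in the crop and the mat centre at (302,118), so it is centred and square. Next is the pine block.

servo_tool(rows=[[[0,0,2,0],[0,0,3.5,0],[0,0,4.8,0],[0,0,6,0],[0,0,7.2,0],[0,0,7.5,0],[0,0,7.5,0]]])

```text
time: 8.93
tool_pos: [0.4529, 0.1696, 0.0111]
eef_rot: [[-0.014, 1.0, -0.0], [1.0, 0.014, -0.0], [-0.0, -0.0, -1.0]]
force: [0.9, -0.7, 0.8]
opening: 0.0853
grasp_force: 0.0
```

servo_tool(rows=[[[0,0,0,0],[0,0,0,0],[0,0,0,0]]], hand=6.2)

```text
time: 9.3
tool_pos: [0.4532, 0.1697, 0.0118]
eef_rot: [[-0.014, 1.0, 0.001], [1.0, 0.014, 0.0], [0.0, 0.001, -1.0]]
force: [-0.2, -0.3, 7.7]
opening: 0.0693
grasp_force: 45.7
```

servo_tool(rows=[[[0,0,-3,0],[0,0,-7,0],[0,2,-10,0],[0.4,6,-10,0.02],[0.8,10,-10,0.02],[1.2,14,-10,0.02],[1.2,17,-9,0.02],[1.2,17.7,-6,0.02],[1.2,17.7,-4.2,0.02],[1.2,17.7,-4.2,0.02],[1.2,17.7,-4.2,0.02]]])

```text
time: 10.68
tool_pos: [0.6297, 0.1843, 0.0541]
eef_rot: [[0.006, 1.0, 0.0], [1.0, -0.006, 0.0], [0.0, 0.0, -1.0]]
force: [0.1, -0.4, -1.0]
opening: 0.0693
grasp_force: 46.5
```

servo_tool(rows=[[[0,0,1.2,0],[0,0,1.8,0],[0,0,2.0,0],[0,0,2.0,0]]])

```text
time: 11.18
tool_pos: [0.6294, 0.1841, 0.0338]
eef_rot: [[0.006, 1.0, -0.0], [1.0, -0.006, -0.0], [-0.0, -0.0, -1.0]]
force: [-4.5, -0.6, 11.3]
opening: 0.0691
grasp_force: 48.1
```

servo_tool(rows=[[[0,0,0,0],[0,0,0,0],[0,0,0,0],[0,0,-2,0],[0,0,-6,0],[0,0,-10,0],[4,-4,-10,-0.08],[8,-8,-10,-0.153],[12,-12,-10,-0.153],[16,-16,-10,-0.153],[17.4,-18.4,-9,-0.153],[17.4,-18.4,-5,-0.153],[17.4,-18.4,-4,-0.153],[17.4,-18.4,-4,-0.153],[17.4,-18.4,-4,-0.153]]], hand=8.5)

```text
time: 13.05
tool_pos: [0.4478, 0.3594, 0.0746]
eef_rot: [[-0.146, 0.989, 0.001], [0.989, 0.146, 0.001], [0.001, 0.001, -1.0]]
force: [-0.6, 0.1, 0.2]
opening: 0.0849
grasp_force: 0.0
```

Run:
```python
from h import *
a=[]
for n,(y,x) in (('top',(180,140)),('side',(150,190))):
    v=cv2.cvtColor(grab(n)['pixels'],cv2.COLOR_RGB2BGR)[y:y+120,x:x+300]
    a.append(cv2.resize(v,None,fx=2.5,fy=2.5,interpolation=cv2.INTER_CUBIC))
cv2.imwrite('pics/a2.png',np.vstack(a))
```

```text
(no output)
```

View pics/a2.png

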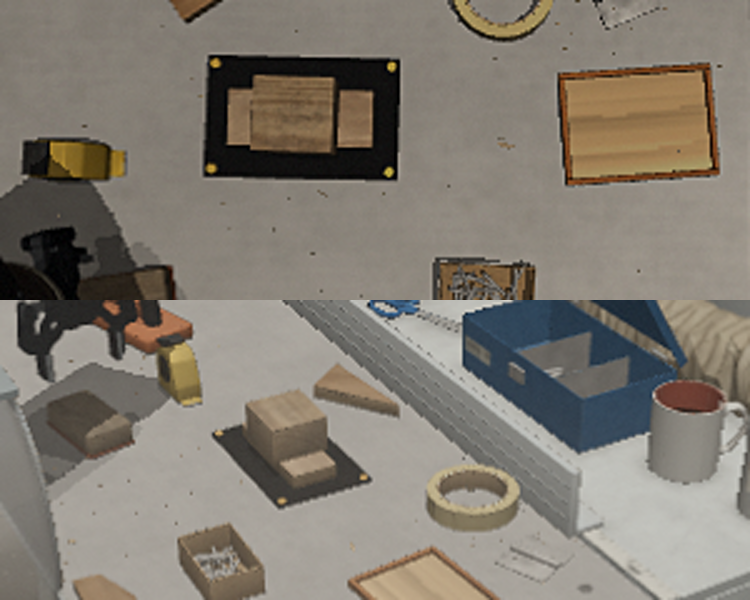

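The pine sits flat on the middle of the ply in both views, shifted in the top view only by parallax. The gripper is over the sanding block.

servo_tool(rows=[[[0,0,2,0],[0,0,3.5,0],[0,0,5,0],[0,0,6.2,0],[0,0,6.6,0],[0,0,6.6,0]]])

```text
time: 13.9
tool_pos: [0.4467, 0.3592, 0.0071]
eef_rot: [[-0.146, 0.989, -0.0], [0.989, 0.146, -0.0], [-0.0, -0.0, -1.0]]
force: [-0.6, 1.3, 0.2]
opening: 0.085
grasp_force: 0.0
```

servo_tool(rows=[[[0,0,0,0],[0,0,0,0],[0,0,0,0],[0,0,0,0]]], hand=5.4)

```text
time: 14.4
tool_pos: [0.4471, 0.3594, 0.0079]
eef_rot: [[-0.147, 0.989, 0.001], [0.989, 0.147, 0.001], [0.0, 0.001, -1.0]]
force: [-0.1, -1.1, 6.0]
opening: 0.0613
grasp_force: 43.8
```

servo_tool(rows=[[[0,0,-2,0],[0,0,-5,0],[0,0,-8,0],[0,0,-12,0],[0,0,-12,0],[0,0,-12,0]]])

```text
time: 15.15
tool_pos: [0.4466, 0.3591, 0.1272]
eef_rot: [[-0.146, 0.989, 0.0], [0.989, 0.146, 0.0], [0.0, 0.0, -1.0]]
force: [-0.1, -0.3, -1.0]
opening: 0.0611
grasp_force: 44.1
```

Run:
```python
from h import *
a=[]
for n,(y,x) in (('top',(210,100)),('side',(110,170))):
    v=cv2.cvtColor(grab(n)['pixels'],cv2.COLOR_RGB2BGR)[y:y+120,x:x+150]
    a.append(cv2.resize(v,None,fx=2.6,fy=2.6,interpolation=cv2.INTER_CUBIC))
cv2.imwrite('pics/a3.png',np.hstack(a))
```

```text
(no output)
```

View pics/a3.png

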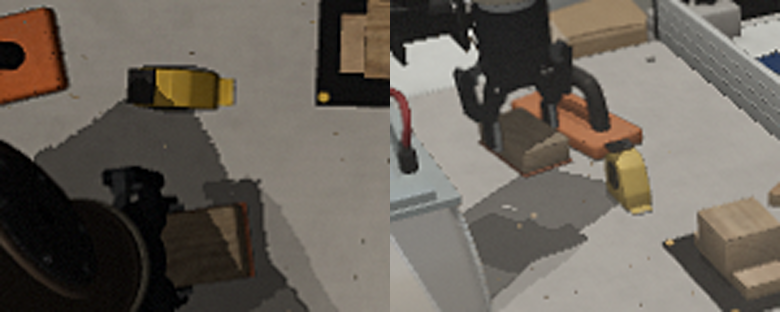

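Run:
```python
from h import *
d=grab('top')
for z,uv in ((.119,[[100+252/2.6,210+276/2.6],[100+246/2.6,210+205/2.6]]),(.149,[[100+243/2.6,210+270/2.6],[100+237/2.6,210+208/2.6]])):
    X=onplane(d,uv,z);print(X, (X.mean(0)-[.4466,.3591,z])@[-.146,.989,0])
```

```text
[[0.42274851 0.298945   0.119     ]
 [0.48129465 0.30595808 0.119     ]] -0.056816879843814144
[[0.43046141 0.29771174 0.149     ]
 [0.48000069 0.30429484 0.149     ]] -0.0587177795171735
```

The sanding block is held centred to 1–2 mm, judging by its near end in the top view.

servo_tool(rows=[[[-2,1.6,-1,0.03],[-5,4,-1,0.08],[-8,6.2,-1,0.12],[-11,8.5,-1,0.153],[-14,10.9,-1,0.153],[-17,13.2,-1,0.153],[-19,14.8,-1,0.153],[-20,15.5,1,0.153],[-20,15.5,3.5,0.153],[-20,15.5,3.5,0.153],[-20,15.5,3.5,0.153]]])

```text
time: 16.68
tool_pos: [0.629, 0.1846, 0.0922]
eef_rot: [[0.005, 1.0, -0.001], [1.0, -0.005, -0.0], [-0.0, -0.001, -1.0]]
force: [0.2, -0.3, 0.0]
opening: 0.0611
grasp_force: 44.0
```

servo_tool(rows=[[[0,0,1,0],[0,0,1.5,0],[0,0,1.7,0],[0,0,1.7,0]]])

```text
time: 17.18
tool_pos: [0.6294, 0.1841, 0.0753]
eef_rot: [[0.006, 1.0, -0.0], [1.0, -0.006, 0.0], [0.0, -0.0, -1.0]]
force: [-0.7, 0.8, -1.3]
opening: 0.0612
grasp_force: 44.0
```

servo_tool(rows=[[[0,0,0,0],[0,0,0,0],[0,0,0,0],[0,0,-2,0],[0,0,-6,0],[0,0,-9,0],[-4,-4,-9,0.029],[-8,-8,-9,0.029],[-12,-12,-9,0.029],[-16,-15,-8,0.029],[-18.3,-16.7,-5,0.029],[-18.3,-16.7,0,0.029],[-18.3,-16.7,0,0.029],[-18.3,-16.7,0,0.029]]], hand=8.5)

```text
time: 18.92
tool_pos: [0.4623, 0.0022, 0.0768]
eef_rot: [[0.035, 0.999, 0.001], [0.999, -0.035, -0.0], [-0.0, 0.001, -1.0]]
force: [0.1, 0.8, 0.2]
opening: 0.0849
grasp_force: 0.0
```

Run:
```python
from h import *
a=[]
for n,(y,x) in (('top',(180,140)),('side',(150,190))):
    v=cv2.cvtColor(grab(n)['pixels'],cv2.COLOR_RGB2BGR)[y:y+120,x:x+300]
    a.append(cv2.resize(v,None,fx=2.5,fy=2.5,interpolation=cv2.INTER_CUBIC))
cv2.imwrite('pics/a4.png',np.vstack(a))
```

```text
(no output)
```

View pics/a4.png

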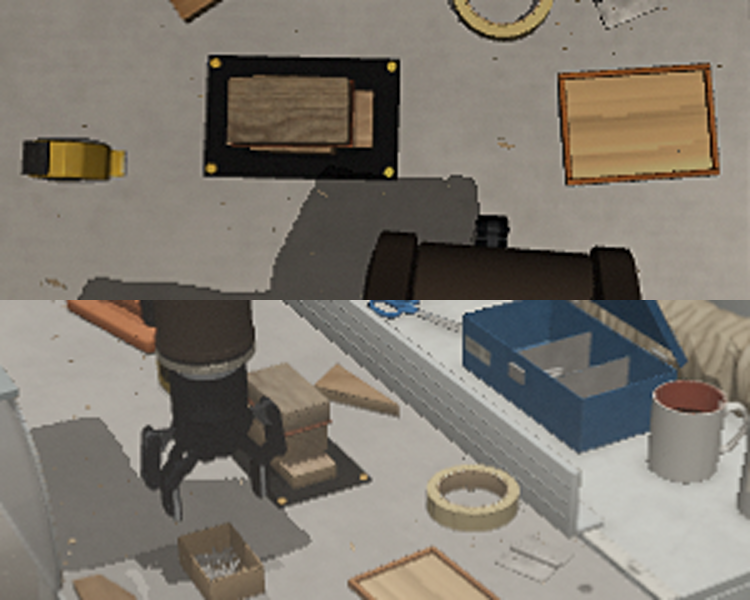

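The stack is built, square in both views. The gripper is over the screw box.

servo_tool(rows=[[[0,0,2,0],[0,0,3.5,0],[0,0,5,0],[0,0,6.2,0],[0,0,6.4,0],[0,0,6.4,0]]])

```text
time: 19.77
tool_pos: [0.4612, 0.0021, 0.0112]
eef_rot: [[0.035, 0.999, -0.0], [0.999, -0.035, 0.0], [-0.0, -0.0, -1.0]]
force: [0.4, 0.5, 0.7]
opening: 0.085
grasp_force: 0.0
```

servo_tool(rows=[[[0,0,0,0],[0,0,0,0],[0,0,0,0],[0,0,0,0]]], hand=5.3, squeeze=30)

```text
time: 20.27
tool_pos: [0.4616, 0.002, 0.0117]
eef_rot: [[0.035, 0.999, 0.001], [0.999, -0.035, -0.0], [-0.0, 0.001, -1.0]]
force: [-0.2, -0.6, 6.9]
opening: 0.0598
grasp_force: 32.0
```

servo_tool(rows=[[[0,0,-3,0],[0,0,-6,0],[-1,1.2,-9,0],[-4,4.8,-9,-0.04],[-7,8.4,-9,-0.08],[-10,12,-9,-0.105],[-13,15.6,-9,-0.105],[-14.2,17.1,-7,-0.105],[-14.2,17.1,-4,-0.105],[-14.2,17.1,-3.5,-0.105],[-14.2,17.1,-3.5,-0.105]]])

```text
time: 21.65
tool_pos: [0.627, -0.1456, 0.0465]
eef_rot: [[-0.07, 0.998, -0.001], [0.998, 0.07, 0.0], [0.0, -0.001, -1.0]]
force: [-0.0, 0.1, -0.8]
opening: 0.0596
grasp_force: 34.9
```

servo_tool(rows=[[[0,0,1.5,0],[0,0,2.5,0],[0,0,3.0,0],[0,0,3.0,0]]])

```text
time: 22.15
tool_pos: [0.6272, -0.1458, 0.0161]
eef_rot: [[-0.07, 0.998, -0.0], [0.998, 0.07, 0.0], [0.0, -0.0, -1.0]]
force: [-0.4, -0.1, -2.0]
opening: 0.0599
grasp_force: 35.2
```

servo_tool(rows=[[[0,0,0,0],[0,0,0,0],[0,0,0,0],[0,0,-3,0],[0,0,-8,0],[0,0,-14,0],[0,0,-19,0],[6,0,-19,0.06],[12,-0.2,-19,0.06],[18,-0.3,-19,0.06],[24,-0.4,-19,0.06],[30,-0.5,-19,0.06],[36,-0.6,-19,0.06],[42,-0.7,-19,0.06],[48,-0.8,-19,0.06],[54,-0.8,-18,0.06],[54,-0.8,-14,0.06],[54,-0.8,-9,0.06],[54,-0.8,-9,0.06],[54,-0.8,-9,0.06]]], hand=7.2)

```text
time: 24.65
tool_pos: [0.5823, 0.3926, 0.108]
eef_rot: [[-0.01, 1.0, 0.001], [1.0, 0.01, 0.001], [0.001, 0.001, -1.0]]
force: [0.3, 0.4, 0.6]
opening: 0.0718
grasp_force: 0.0
```

Run:
```python
from h import *
a=[]
for n,(y,x) in (('top',(180,140)),('side',(120,190))):
    v=cv2.cvtColor(grab(n)['pixels'],cv2.COLOR_RGB2BGR)[y:y+120,x:x+300]
    a.append(cv2.resize(v,None,fx=2.5,fy=2.5,interpolation=cv2.INTER_CUBIC))
cv2.imwrite('pics/a5.png',np.vstack(a))
```

```text
(no output)
```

View pics/a5.png

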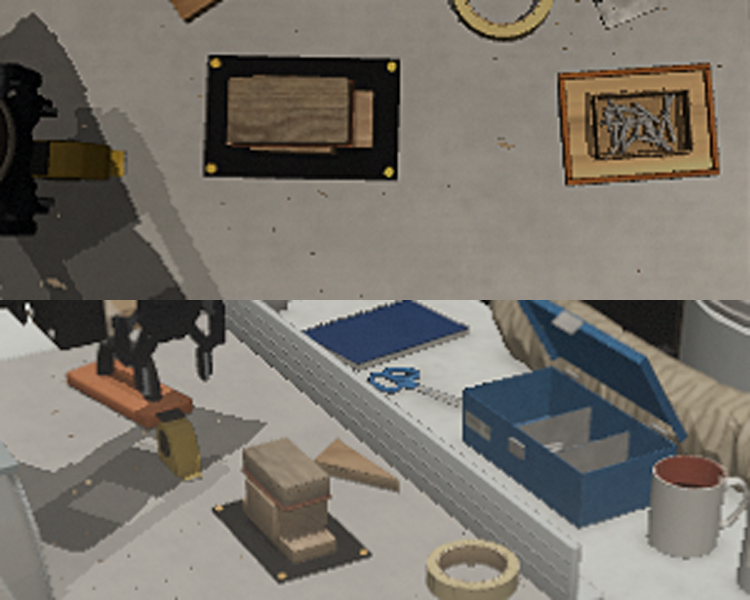

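The screw box lies inside the tray, clear of the lip, and the stack is still square. The gripper is over the tape measure.

servo_tool(rows=[[[0,0,2,0],[0,0,4,0],[0,0,6,0],[0,0,7.8,0],[0,0,8.3,0],[0,0,8.3,0]]])

```text
time: 25.5
tool_pos: [0.5814, 0.3922, 0.0229]
eef_rot: [[-0.01, 1.0, -0.001], [1.0, 0.01, -0.0], [-0.0, -0.001, -1.0]]
force: [-0.2, -0.4, 0.3]
opening: 0.0718
grasp_force: 0.0
```

servo_tool(rows=[[[0,0,0,0],[0,0,0,0],[0,0,0,0],[0,0,0,0],[0,0,0,0]]], hand=2.6, squeeze=40)

```text
time: 26.12
tool_pos: [0.5821, 0.3926, 0.0243]
eef_rot: [[-0.01, 1.0, 0.001], [1.0, 0.01, 0.001], [0.001, 0.001, -1.0]]
force: [-0.1, -0.8, 6.8]
opening: 0.0336
grasp_force: 40.0
```

servo_tool(rows=[[[0,0,-3,0],[0,0,-8,0],[0,0,-14,0],[0,0,-18,0],[-6,0,-18,0],[-12,0,-18,0],[-18,0,-18,0],[-18,0,-18,0],[-18,0,-18,0]]])

```text
time: 27.25
tool_pos: [0.5834, 0.2122, 0.2035]
eef_rot: [[-0.009, 1.0, 0.0], [1.0, 0.009, 0.0], [0.0, 0.0, -1.0]]
force: [1.1, 0.4, -2.1]
opening: 0.0335
grasp_force: 40.4
```

Run:
```python
from h import *
a=[]
for n,(y,x) in (('top',(170,130)),('side',(60,190))):
    v=cv2.cvtColor(grab(n)['pixels'],cv2.COLOR_RGB2BGR)[y:y+150,x:x+200]
    a.append(cv2.resize(v,None,fx=2,fy=2,interpolation=cv2.INTER_CUBIC))
cv2.imwrite('pics/a6.png',np.hstack(a))
```

```text
(no output)
```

View pics/a6.png

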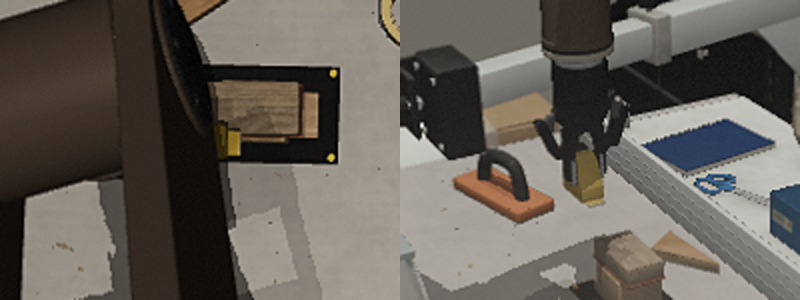

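Run:
```python
from h import *
d=grab('top'); s=grab('side'); np.set_printoptions(precision=4,suppress=True)
for z in(.179,.185,.195): print(z,onplane(d,[[250.5,244]],z), onplane(s,[[292,161.5]],z))
for z in(.246,.23): print('case edge top',onplane(d,[[240,240]],z))
```

```text
0.179 [[0.5766 0.1766 0.179 ]] [[0.5949 0.1782 0.179 ]]
0.185 [[0.5762 0.1756 0.185 ]] [[0.5899 0.1671 0.185 ]]
0.195 [[0.5756 0.1738 0.195 ]] [[0.5816 0.1485 0.195 ]]
case edge top [[0.5798 0.1852 0.246 ]]
case edge top [[0.5809 0.1883 0.23  ]]
```

servo_tool(rows=[[[-3,0.8,0,0],[-8,2,0,0],[-13,3,0,0],[-17,4,0,0],[-19.7,4.3,0,0],[-19.7,4.3,0,0],[-19.7,4.3,5,0],[-19.7,4.3,10,0],[-19.7,4.3,14,0],[-19.7,4.3,16,0],[-19.7,4.3,16,0],[-19.7,4.3,16,0]]])

```text
time: 28.95
tool_pos: [0.6294, 0.0161, 0.0448]
eef_rot: [[-0.01, 1.0, 0.002], [1.0, 0.01, -0.0], [-0.0, 0.002, -1.0]]
force: [0.4, 0.1, -2.1]
opening: 0.0335
grasp_force: 40.4
```

servo_tool(rows=[[[0,0,1,0],[0,0,1.7,0],[0,0,2.0,0],[0,0,2.0,0],[0,0,2.0,0]]])

```text
time: 29.58
tool_pos: [0.6283, 0.0157, 0.0242]
eef_rot: [[-0.01, 1.0, 0.0], [1.0, 0.01, 0.0], [0.0, 0.0, -1.0]]
force: [-4.5, 0.7, 15.0]
opening: 0.0336
grasp_force: 41.8
```

servo_tool(rows=[[[0,0,0,0],[0,0,0,0],[0,0,0,0],[0,0,0,0],[0,0,-3,0],[0,0,-8,0],[0,0,-14,0],[0,0,-20,0],[0,-6,-20,0],[0,-12,-20,0],[0,-16,-20,0],[-5,-16,-20,0],[-10,-16,-20,0],[-15,-16,-20,0],[-20,-16,-20,0],[-25,-16,-20,0],[-25,-16,-20,0]]], hand=5.5)

```text
time: 31.7
tool_pos: [0.4708, -0.2389, 0.2232]
eef_rot: [[-0.007, 1.0, 0.001], [1.0, 0.007, -0.001], [-0.001, 0.001, -1.0]]
force: [-0.1, 1.2, -0.3]
opening: 0.055
grasp_force: 0.0
```

Run:
```python
from h import *
a=[]
for n,(y,x) in (('top',(150,140)),('side',(150,190))):
    v=cv2.cvtColor(grab(n)['pixels'],cv2.COLOR_RGB2BGR)[y:y+120,x:x+300]
    a.append(cv2.resize(v,None,fx=2.5,fy=2.5,interpolation=cv2.INTER_CUBIC))
cv2.imwrite('pics/a7.png',np.vstack(a))
```

```text
(no output)
```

View pics/a7.png

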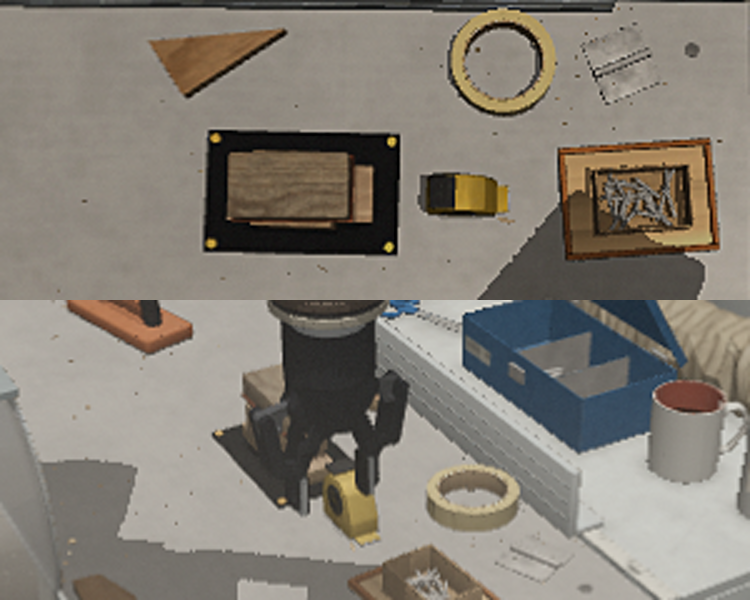

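The tape measure stands at (465,195) between mat and tray, with the tape roll and box undisturbed. I check the positions numerically.

Run:
```python
from h import *
d=grab('top'); np.set_printoptions(precision=4,suppress=True)
f=lambda c,h: onplane(d,np.array(c)/2.5+[139.7,149.7],h)[:,:2]
print('hook end',f([(509,199)],.008))
print('case right top',f([(492,195)],.06), 'left', f([(424,195)],.03))
print('case x edges',f([(470,175),(470,217)],.066))
X=f([(228,152),(348,153),(350,222),(228,219)],.097);print('sand',X.mean(0),X)
X=f([(596,165),(692,170),(688,235),(594,232)],.039);print('box',X.mean(0),X)
```

```text
hook end [[ 0.6259 -0.0192]]
case right top [[ 0.6244 -0.0014]] left [[0.6266 0.0629]]
case x edges [[0.6421 0.0192]
 [0.6031 0.0187]]
sand [0.626  0.1817] [[0.6565 0.237 ]
 [0.6569 0.129 ]
 [0.5948 0.1259]
 [0.5961 0.2351]]
box [ 0.6231 -0.1447] [[ 0.6564 -0.1004]
 [ 0.6528 -0.1918]
 [ 0.5908 -0.1877]
 [ 0.5926 -0.0987]]
```

```bash
python3 -c "
from plant import close_job
print(close_job())"
```

```text
the job is handed in; nothing more can be done
None
```

I handed the job in at about 32 s on the robot clock. By my last camera measurements, every piece is where the task asks to within a few millimetres, and the masking tape and red clamp were never touched; no verdict came back.

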